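# Line up terracotta tiles in the gluing jig and close the clamp

## Robot

A 6-joint arm with a two-finger parallel gripper is mounted at the origin on the work surface. World frame = base frame: x ahead of the robot, y to its left, z up, the work surface at z = 0. Lengths are in m, angles in degrees, forces in N, time in s.
With the tool pointing down it reaches from about 0.35 to 0.925 m from the base axis. Payload 6.4 kg.
Tool frame: the origin (TCP) lies midway between the tips of the shut fingers; the grasp point (between the pads) lies 19 mm behind it; z points along the fingers, y is the line along which they close (so a half turn about z gives the same grasp; the last joint's range is limited). The gripper opens to 94 mm and grips with 3 to 60 N. Pads are 16 mm wide; open, the fingers measure 119 mm over their backs; the gripper's body (75 mm by 177 mm) begins 78 mm behind the grasp point.
Start: joints at [56.03, 14.043, 89.255, -0, 76.702, -9.975], TCP at [0.264, 0.594, 0.205] pointing down, gripper open.
Joint ranges: [-179.41, 179.41], [-58.25, 129.5], [7.25, 145.43], [-54.29, 234.29], [11.92, 165.04], [-157.13, 157.13]. Speed limits (degrees/s): [147.25, 147.25, 180, 180, 180, 180].

## Interface

Orientations are given as [roll, pitch, yaw] about the fixed x, y, z axes, in that order (R = Rz(yaw) Ry(pitch) Rx(roll)).
In Python, from cell import manip, vision gives the robot as it stands. The module is installed in compiled form; this text tells all that it offers.
- The arm moves only by the tool jog_arm, never from a script. Its argument "deltas" is a list of rows, each a list of 3 entries, a list of its own where there are three numbers: the shift along the tool's x, y, z in mm, then the turn about the tool's z in degrees, then the opening, from -1 (shut) to 1 (fully open). A call has 1 to 12 rows; each row shifts and turns the commanded pose from where the row before left it, along the tool's axes as they then stand; what a row does not reach is not made up. A row lasts 1/8 s, in which the tool goes at most 62.5 mm and 10.7 degrees, less where a joint would pass 70% of its speed; a pose out of reach is approached as far as the arm can. A call with a gripper value outside its range is refused whole. The fingers move at their own pace and stop on an object; the grip force is fixed at half the most. Time passes only in rows, so rows that do not move let the fingers close. It gives the time, the measured TCP pose, the force, the opening and the grip force at its end, in the units of the state.
- manip.read_state(): the state, without advancing time (a new reading comes with each control period).
- vision.capture(name): name is "scene" or "side" or "wrist"; returns a dict with "frame" (400x640x3 uint8, blue, green, red), "fx", "fy", "cx", "cy" (pixels), "k1" (the pictures are not rectified: a ray, as slopes to the right and down, at radius r is drawn at 1 + k1 r^2 times it, then the intrinsics apply), "cam_to_world" (4x4, takes a point from camera to world coordinates); the wrist camera has in their place "mount" (4x4, takes a point from camera to tool coordinates, whose origin is the TCP and whose axes are the flange's). Camera axes: x right, y up, looking along -z (the intrinsics and any distortion apply to the point x, -y, -z); pixel columns grow to the right and rows downward; lengths in m; the calibration is good to about 2 mm. A picture is of the moment at which its call begins: read the wrist's pose just before it. There is no depth.
- manip.finish_job(): hands the job in; it is judged then, once.
The state is a dict: "time_s": time; "joint_pos": joint angles; "qvel": joint speeds; "joint_torque": joint torques, N m; "position": TCP position; "eef_rot": TCP orientation; "wrist_force": force on the tool from outside, world axes, zero at the start; "ft_torque": the same for the moment, N m; "gripper_width": finger opening in m; "finger_force": force on a finger pad.
Only numpy, scipy, OpenCV 4.12 (cv2) and the standard library are available. Lean on these libraries where they do the work, as an engineer would, in place of code of your own. Each camera call takes 0.05 s, during which the arm holds its last target. There are 200 camera calls.

## Task

Slide the three terracotta tiles across the board, without lifting them, into one straight closed row in the gluing jig: flat and flush against the long back fence, starting at the end stop, with the half-width tile in the middle and a square tile on either side, its long sides against theirs. Slide the jig's clamp along the fence until it is snug against the row, and leave the pots and everything else standing about undisturbed.

Things in the scene. Friction and masses are not known exactly. Their poses are not given: they have to be found in the camera images.
- square_a: square terracotta tile 90 x 90 x 14 mm, lying flat on the jig board; origin at the centre of its underside, x and y along its sides, z up; one of two alike
- square_b: square terracotta tile 90 x 90 x 14 mm, lying flat on the jig board; origin at the centre of its underside, x and y along its sides, z up; one of two alike
- half_tile: half-width terracotta tile 90 (its x) x 45 (its y) x 14 mm, lying flat on the jig board; origin at the centre of its underside, z up
- corner (a point): inner corner of the gluing jig on the board's top face (12 mm above the table), where the long back fence meets the end stop. x: away from the robot, square to the fence (fence face x = 0, board to x = -330 mm); y: left along the fence (stop face y = 0; board and fence run to y = -505 mm); z up. Fence and stop are 26 mm high, 22 mm thick; the stop reaches 80 mm out from the fence
- clamp (a joint): sliding clamp on the fence at the jig's right-hand end: 0 m fully open (its face 460 mm from the stop), growing as it slides left towards the stop (face at 460 mm minus this). The row of tiles is 225 mm long, so closed on it is 0.235. Slides stiffly (about 2 N), stays where left
- clamp_face (a point): centre of the clamp's working face (towards the stop), 46 mm out from the fence, 18 mm above the board; axes as the corner's. The wooden jaw is 72 mm deep (x), 16 mm thick (y, its back at y = -16 mm), 34 mm high (1 to 35 mm above the board). A black knob 24 mm across stands over the fence 57 mm beyond and 15 mm right of this point, its top 51 mm above the board
- glue_pot: small round glue jar with a white cap, 32 mm across, 36 mm high, standing on the jig board; origin at the centre of its underside; not to be disturbed
- paint_pot: small round metal paint can, 32 mm across, 32 mm high, standing on the jig board; origin at the centre of its underside; not to be disturbed
- sanding_block: cork sanding block 65 x 36 x 26 mm lying on the jig board near its right-hand end; origin at the centre of its underside; not to be disturbed
- bottle_a: glass bottle with orange label, 60 mm across, 230 mm high, standing on the table to the left of the jig; origin at the centre of its underside; not to be disturbed
- bottle_b: a second glass bottle just like the first, beside it; not to be disturbed
- bowl: white bowl, 130 mm across, 60 mm high, on the table to the right of the jig; origin at the centre of its underside; not to be disturbed
- plate: paper plate, 180 mm across, 18 mm high, on the table to the left of the jig; origin at the centre of its underside; not to be disturbed
- paintbrush: paintbrush 180 mm long lying on the table to the right of the jig; not to be disturbed

How it is judged:
By the outcome, as a careful person would: the job done as asked, in the order asked, and still so for the second after the job is handed in, with the robot touching nothing.
It also fails if it takes over 72 s, if anything falls off the work surface, if the arm or the gripper's body presses on something with over 40 N, if the wrist force passes 120 N, or if a joint passes its speed limit or range.

## Working session

There is one attempt and no reset: what is moved stays moved. The work goes in short steps, Python scripts to look and compute and a tool call to move; the robot and the scene stay as the last step left them, time stands still between calls to the robot, and variables do not carry over. Pictures are saved under pics/ and viewed, at most 10 in all, crops included, and the job is handed in when it is done.

Besides the shell and the picture viewer there is one more tool, called after "Request:" as name(argument=value, ...), one argument or row to a line, values as JSON. jog_arm: Moves the arm, as the interface text tells. Its arguments: {"type":"object","properties":{"deltas":{"type":"array","items":{"type":"array"}}},"required":["deltas"]}

```bash
mkdir -p pics; ls
python3 - <<'E'
from cell import manip, vision
import cv2,pickle
s=manip.read_state(); print(s)
for n in ("scene","side"):
    c=vision.capture(n); cv2.imwrite(f"pics/{n}0.png",c["frame"]); pickle.dump(c,open(n+"0.pkl","wb"))
    print(n,{k:v for k,v in c.items() if k!="frame"})
E
```

```text
pics
{'time_s': 0.0, 'joint_pos': array([ 5.60295827e+01,  1.40834095e+01,  8.93220625e+01,  5.49721941e-04,
        7.67020045e+01, -9.97570814e+00]), 'qvel': array([ 0.03785977, -0.04011626,  0.04755546, -0.02363348, -0.06578059,
        0.05559673]), 'joint_torque': array([-1.18775039e-03, -4.15838921e+01, -3.14595509e+01,  6.83771563e-02,
        3.31501302e-02, -1.32908417e-04]), 'position': array([0.26399096, 0.59333952, 0.20438001]), 'eef_rot': array([-1.79894241e+02, -1.91448703e-02,  1.56005146e+02]), 'wrist_force': array([-0.49198788, -0.19640354, -0.49479665]), 'ft_torque': array([ 0.02532149,  0.04878604, -0.01986669]), 'finger_force': 0.0, 'gripper_width': 0.09434005899219178}
scene {'fx': 470.87873012929134, 'fy': 470.87873012929134, 'cx': 318.62268924299804, 'cy': 191.72622848472218, 'k1': 0.008731119631836223, 'cam_to_world': array([[-0.40130486, -0.61195175,  0.68151997,  1.65347436],
       [ 0.91590337, -0.27515917,  0.29224725,  0.48512446],
       [ 0.00868525,  0.74148668,  0.67091137,  1.19147133],
       [ 0.        ,  0.        ,  0.        ,  1.        ]])}
side {'fx': 519.5257409993716, 'fy': 519.5257409993716, 'cx': 317.91071700444206, 'cy': 203.4247460830414, 'k1': 0.031382865197379664, 'cam_to_world': array([[ 9.84599113e-01,  1.17653392e-01, -1.29314603e-01,
         3.49604047e-01],
       [-1.74826118e-01,  6.59872494e-01, -7.30755855e-01,
        -1.06643372e+00],
       [-6.44755841e-04,  7.42109137e-01,  6.70278758e-01,
         1.04136615e+00],
       [ 0.00000000e+00,  0.00000000e+00,  0.00000000e+00,
         1.00000000e+00]])}
```

View pics/scene0.png

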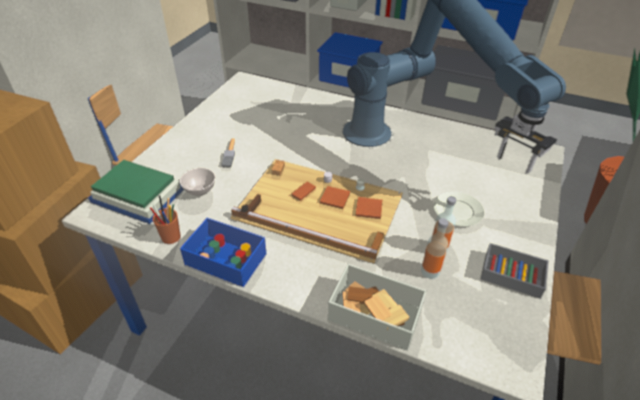

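View pics/side0.png

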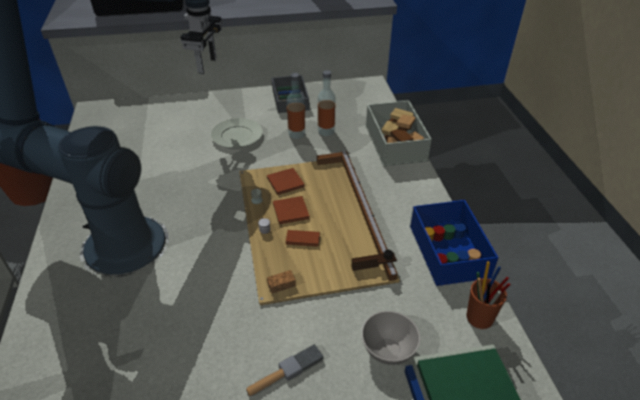

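The pictures show the jig with its fence on the far side and the stop at side-view (330,158). The clamp is at (370,262), the squares at (285,181) and (291,210), and the half tile at (303,239). The pots are at (264,227) and (256,195), the cork block at (282,282), and the bottles and plate stand at the left. I'll measure these coarsely first, then look with the wrist camera.

```bash
cat > h.py <<'E'
import numpy as np, cv2, pickle
from scipy.spatial.transform import Rotation as R
def T_of(s):
    T=np.eye(4); T[:3,:3]=R.from_euler('xyz',s["eef_rot"],degrees=True).as_matrix(); T[:3,3]=s["position"]; return T
def cast(c,px,z,T=None):
    px=np.atleast_2d(np.asarray(px,float))
    K=np.array([[c["fx"],0,c["cx"]],[0,c["fy"],c["cy"]],[0,0,1]])
    u=cv2.undistortPoints(px[:,None],K,np.array([c["k1"],0,0,0.]))[:,0]
    M=c["cam_to_world"] if T is None else T@c["mount"]
    d=np.c_[u[:,0],-u[:,1],-np.ones(len(u))]@M[:3,:3].T
    return M[:3,3]+d*((z-M[2,3])/d[:,2])[:,None]
def tiles(c,z,T=None,amin=150):
    hsv=cv2.cvtColor(c["frame"],cv2.COLOR_BGR2HSV)
    m=cv2.inRange(hsv,(0,110,60),(12,255,255)) | cv2.inRange(hsv,(174,110,60),(180,255,255))
    out=[]
    for k in cv2.findContours(m,cv2.RETR_EXTERNAL,cv2.CHAIN_APPROX_NONE)[0]:
        if cv2.contourArea(k)<amin: continue
        P=cast(c,k[:,0],z,T)[:,:2]
        r=cv2.minAreaRect((P*1000).astype(np.float32)); out.append((k[:,0].mean(0).round(0),r))
    return out
E
python3 - <<'E'
from h import *
np.set_printoptions(precision=3,suppress=True)
for n in("scene","side"):
    c=pickle.load(open(n+"0.pkl","rb"))
    print(n)
    for p,r in tiles(c,.026): print(p,np.round(r[0]),np.round(r[1]),round(r[2],1))
c=pickle.load(open("side0.pkl","rb"))
for nm,p,z in [("stop",(342,155),.038),("stopcorner",(318,157),.038),("fence R",(388,268),.038),("boardNearL",(244,171),.012),("boardNearR",(262,301),.012),("glue",(264,232),.012),("paint",(257,202),.012),("cork",(282,282),.03),("knob",(388,257),.06),("jaw",(366,262),.047),("bottleA",(296,128),0.0),("bottleB",(327,125),0.0),("bowl",(390,350),0.),("plate",(237,133),0.)]:
    print(nm,cast(c,p,z)[0])
E
```

```text
scene
[433. 261.] [626. 440.] [84. 60.] 1.7
[166. 225.] [ 831. -434.] [190.  77.] 45.6
[369. 207.] [470. 172.] [97. 87.] 14.7
[335. 197.] [468.  41.] [97. 89.] 4.6
[303. 191.] [486. -77.] [48. 93.] 74.1
[601. 185.] [ -8. 924.] [ 60. 477.] 74.2
side
[483. 306.] [ 860. -381.] [121.  84.] 37.8
[302. 238.] [480. -88.] [52. 89.] 74.7
[291. 210.] [464.  30.] [88. 99.] 4.8
[286. 181.] [466. 162.] [90. 98.] 14.2
[296. 119.] [544. 490.] [129.  55.] 81.1
[326. 117.] [655. 487.] [137.  51.] 79.8
stop [0.66  0.242 0.038]
stopcorner [0.582 0.245 0.038]
fence R [ 0.675 -0.244  0.038]
boardNearL [0.344 0.248 0.012]
boardNearR [ 0.351 -0.271  0.012]
glue [ 0.38  -0.035  0.012]
paint [0.372 0.094 0.012]
cork [ 0.406 -0.235  0.03 ]
knob [ 0.678 -0.226  0.06 ]
jaw [ 0.623 -0.222  0.047]
bottleA [0.544 0.477 0.   ]
bottleB [0.656 0.476 0.   ]
bowl [ 0.625 -0.449  0.   ]
plate [0.335 0.482 0.   ]
```

Request:
jog_arm(
  deltas=[
    [[0, 0, -40], -8, 1],
    [[0, 0, -40], -8, 1],
    [[0, 0, -40], -8, 1],
    [[-20, -50, -6], 0, 1],
    [[-20, -50, -6], 0, 1],
    [[-20, -50, -6], 0, 1],
    [[-20, -50, -6], 0, 1],
    [[-20, -50, -6], 0, 1],
    [[-20, -50, -6], 0, 1],
    [[-20, -50, -6], 0, 1],
    [[-20, -50, -6], 0, 1],
    [[-20, -50, -6], 0, 1],
  ],
)

```text
time_s: 1.6
position: [0.4445, 0.1422, 0.3793]
eef_rot: [180.0, -0.0, -180.0]
wrist_force: [1.2, -0.2, -0.5]
gripper_width: 0.0939
finger_force: 0.0
```

Request:
jog_arm(
  deltas=[
    [[-20, -50, -6], 0, 1],
    [[0, -43, -6], 0, 1],
    [[0, 0, 0], 0, 1],
    [[0, 0, 0], 0, 1],
  ],
)

```text
time_s: 2.1
position: [0.4642, 0.0514, 0.391]
eef_rot: [180.0, -0.0, -180.0]
wrist_force: [0.1, 0.9, 0.2]
gripper_width: 0.0937
finger_force: 0.0
```

Run:
```python
from cell import manip, vision
from h import *
np.set_printoptions(precision=3,suppress=True)
s=manip.read_state(); c=vision.capture("wrist"); cv2.imwrite("pics/w1.png",c["frame"]); pickle.dump((s,c),open("w1.pkl","wb"))
print(s["position"],s["eef_rot"],s["joint_pos"],c["mount"],c["fx"],c["k1"])
for p,r in tiles(c,.026,T_of(s)): print(p,np.round(r[0],1),np.round(r[1],1),round(r[2],1))
```

```text
[0.464 0.051 0.391] [ 179.969   -0.034 -179.988] [ -7.649 -16.5   100.355   0.027  96.183 -97.659] [[-0.002  0.963  0.269  0.078]
 [ 1.     0.001  0.    -0.   ]
 [-0.     0.269 -0.963 -0.18 ]
 [ 0.     0.     0.     1.   ]] 300.7702030154834 -0.040320604843005224
[517. 254.] [656.2 460.9] [90.6 68.1] 51.3
[528. 203.] [548. 460.] [85.9 66.7] 67.6
[243. 167.] [480.6 -80. ] [44.9 90.1] 74.3
[307. 158.] [464.8  38. ] [88.5 89. ] 4.6
[380. 159.] [466.4 170.4] [89.6 88.9] 14.7
```

View pics/w1.png

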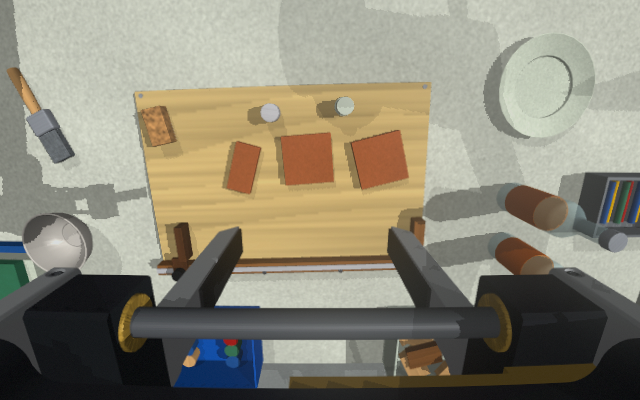

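Wrist view: half tile (243,167), middle square (307,158) and left square (380,159), with sizes matching the given ones. The pots' caps are at (270,113) and (345,105), the jaw at (182,242), the stop at (418,228), and the fence runs along row 262. Next I need the jig's corner, so I'll take a zoomed crop.

Run:
```python
from h import *
s,c=pickle.load(open("w1.pkl","rb"))
f=c["frame"]
a=cv2.resize(f[205:285,150:250],None,fx=6,fy=6,interpolation=cv2.INTER_CUBIC)
b=cv2.resize(f[205:285,345:445],None,fx=6,fy=6,interpolation=cv2.INTER_CUBIC)
v=np.hstack([a,b]); cv2.imwrite("pics/w1c.png",cv2.resize(v,(800,320)))
print(v.shape)
```

```text
(480, 1200, 3)
```

View pics/w1c.png

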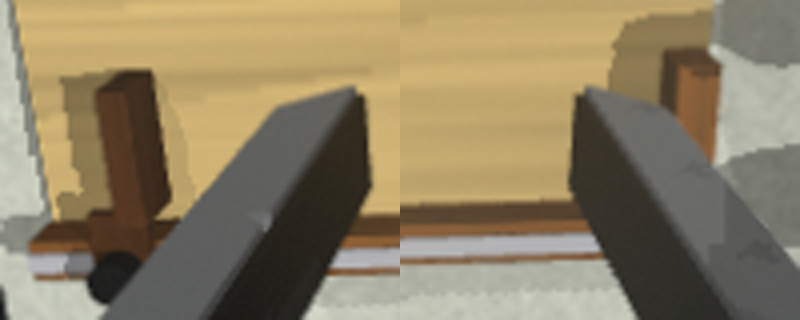

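Run:
```python
from h import *
np.set_printoptions(precision=4,suppress=True)
s,c=pickle.load(open("w1.pkl","rb")); T=T_of(s)
for nm,p,z in [("stop base",(411.2,217.5),.012),("stop top",(414.2,222),.038),("fence base",(357.5,256.2),.012),("fence top",(357.5,260.5),.038),("fenceL base",(246.2,259.2),.012),("fenceL top",(246.2,263),.038),("jaw base",(192.5,253.7),.013),("jaw top",(183,227),.047),("brd nearL",(430,83),.012),("brd nearR",(135.5,92),.012),("glue",(270,113),.048),("paint",(345.5,105),.044)]:
    print(nm,cast(c,p,z,T)[0])
hsv=cv2.cvtColor(c["frame"],cv2.COLOR_BGR2HSV)
print(hsv[113,270],hsv[105,345],hsv[120,200],hsv[125,157])
```

```text
stop base [0.5826 0.242  0.012 ]
stop top [0.5825 0.2397 0.038 ]
fence base [0.6661 0.1389 0.012 ]
fence top [0.6623 0.1351 0.038 ]
fenceL base [ 0.6726 -0.0895  0.012 ]
fenceL top [ 0.6676 -0.0835  0.038 ]
jaw base [ 0.6602 -0.1991  0.013 ]
jaw top [ 0.5887 -0.1956  0.047 ]
brd nearL [0.3319 0.2552 0.012 ]
brd nearR [ 0.3448 -0.2692  0.012 ]
glue [ 0.3839 -0.0235  0.048 ]
paint [0.371  0.1035 0.044 ]
[150   1 190] [ 44  21 185] [ 20 113 199] [ 15 139 182]
```

Request:
jog_arm(
  deltas=[
    [[0, 0, 0], -1.4, 0.5],
    [[20.6, 40.6, 40], 0, 0.5],
    [[20.5, 40.6, 40], 0, 0.5],
    [[20.5, 40.5, 40], 0, 0.5],
    [[0, 0, 55], 0, 0.5],
    [[0, 0, 55], 0, 0.5],
    [[0, 0, 55], 0, 0.5],
    [[0, 0, 34], 0, 0.5],
    [[0, 0, 0], 0, 0.5],
    [[0, 0, 0], 0, 0.5],
  ],
)

```text
time_s: 3.4
position: [0.4009, 0.1716, 0.074]
eef_rot: [180.0, 0.1, -178.5]
wrist_force: [-0.1, -0.1, -0.6]
gripper_width: 0.0706
finger_force: 0.0
```

```bash
cat >> h.py <<'E'
C=np.array([.662,.243]); PSI=np.radians(1.4)
def jig(P):
    d=np.asarray(P)[...,:2]-C; c,s=np.cos(PSI),np.sin(PSI)
    return 1000*np.stack([d[...,0]*c+d[...,1]*s,-d[...,0]*s+d[...,1]*c],-1)
def look(name,amin=150):
    from cell import manip, vision
    s=manip.read_state(); c=vision.capture("wrist"); cv2.imwrite(f"pics/{name}.png",c["frame"]); pickle.dump((s,c),open(name+".pkl","wb"))
    print("t",s["time_s"],"TCP",s["position"].round(4),s["eef_rot"].round(2),"jig",jig(s["position"]).round(1),"F",s["wrist_force"].round(1),"w",round(s["gripper_width"],4))
    for p,r in tiles(c,.026,T_of(s),amin):
        print(p,jig(np.array(r[0])/1000).round(1),np.round(r[1],1),round(r[2]-1.4,1))
    return s,c
E
python3 -c "
from h import *
look('w2')"
```

```text
t 3.4 TCP [0.4009 0.1716 0.074 ] [ 1.7998e+02  1.4000e-01 -1.7852e+02] jig [-262.8  -65. ] F [-0.1 -0.1 -0.6] w 0.0706
[ 32. 261.] [-222.2 -316.3] [38.2 80.5] 26.9
[159. 255.] [-218.  -199.2] [66.1 94.2] 2.8
[314. 271.] [-205.5  -69.6] [80.7 89.8] 13.3
```

View pics/w2.png

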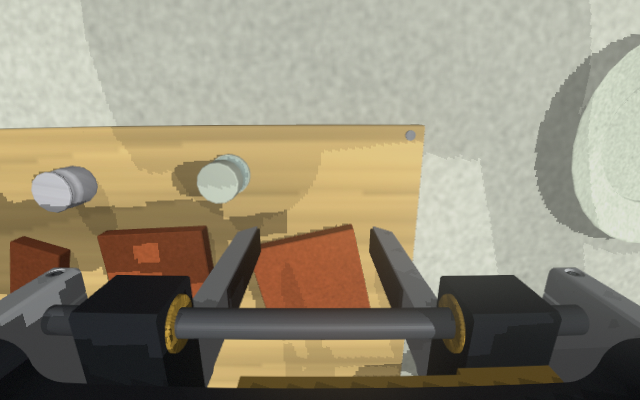

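The wrist view shows the fingers at (245,235) and (385,235), just behind the left square's near edge, whose corner is at (350,226). The paint can at (222,178) is clear of them. I'll descend and push.

Request:
jog_arm(
  deltas=[
    [[2, 0, 30], 0, 0.5],
    [[0, 0, 27], 0, 0.5],
    [[0, 0, 0], 0, 0.5],
    [[0, 0, 0], 0, 0.5],
  ],
)

```text
time_s: 3.95
position: [0.3995, 0.1712, 0.0173]
eef_rot: [180.0, 0.2, -178.6]
wrist_force: [1.1, -0.9, -0.4]
gripper_width: 0.0704
finger_force: 0.0
```

Request:
jog_arm(
  deltas=[
    [[-12, 0, 0], 0, 0.5],
    [[-12, 0, 0], 0, 0.5],
    [[-12, 0, 0], 0, 0.5],
    [[-12, 0, 0], 0, 0.5],
    [[-12, 0, 0], 0, 0.5],
    [[-12, 0, 0], 0, 0.5],
    [[-12, 0, 0], 0, 0.5],
    [[-12, 0, 0], 0, 0.5],
    [[-12, 0, 0], 0, 0.5],
    [[-12, 0, 0], 0, 0.5],
    [[-12, 0, 0], 0, 0.5],
    [[-12, 0, 0], 0, 0.5],
  ],
)

```text
time_s: 5.45
position: [0.5426, 0.1745, 0.0154]
eef_rot: [-180.0, -0.0, -178.6]
wrist_force: [-0.4, 0.3, 0.1]
gripper_width: 0.0704
finger_force: 0.5
```

```bash
python3 -c "
from h import *
look('w3')"
```

```text
t 5.45 TCP [0.5426 0.1745 0.0154] [-180.     -0.   -178.59] jig [-121.1  -65.5] F [-0.4  0.3  0.1] w 0.0704
[324. 350.] [-35.6 -57.2] [30.6 94.6] 0.3
[317. 275.] [-105.6  -67.3] [59.2 95.7] 1.0
[ 84. 106.] [-202.4 -197.4] [89.6 95.7] 2.9
```

Request:
jog_arm(
  deltas=[
    [[-8, 0, -1], 0, 0.5],
    [[-8, 0, 0], 0, 0.5],
    [[-4, 0, 0], 0, 0.5],
    [[-2, 0, 0], 0, 0.5],
    [[0, 0, 0], 0, 0.5],
  ],
)

```text
time_s: 6.12
position: [0.5604, 0.1749, 0.016]
eef_rot: [-180.0, -0.5, -178.6]
wrist_force: [-11.6, -1.7, 8.3]
gripper_width: 0.0706
finger_force: 6.8
```

Request:
jog_arm(
  deltas=[
    [[-1, 0, 0], 0, 0.5],
    [[-1, 0, 0], 0, 0.5],
    [[0, 0, 0], 0, 0.5],
  ],
)

```text
time_s: 6.5
position: [0.5606, 0.1749, 0.0158]
eef_rot: [-179.9, -0.8, -178.6]
wrist_force: [-15.8, -1.2, 13.2]
gripper_width: 0.0703
finger_force: 9.5
```

Request:
jog_arm(
  deltas=[
    [[14, 0, -2], 0, 0.5],
    [[20, -10, -50], 0, -1],
    [[20, -20, -55], 0, -1],
    [[20, -20, -55], 0, -1],
    [[0, 0, 0], 0, -1],
    [[0, 0, 0], 0, -1],
  ],
)

```text
time_s: 7.25
position: [0.4929, 0.1233, 0.1782]
eef_rot: [180.0, 0.0, -178.6]
wrist_force: [0.0, 0.6, -0.2]
gripper_width: 0.0237
finger_force: 0.0
```

```bash
python3 -c "
from h import *
s,c=look('w4')
cv2.imwrite('pics/w4c.png',cv2.resize(c['frame'][150:350,180:500],None,fx=2.5,fy=2.5,interpolation=cv2.INTER_CUBIC))"
```

```text
t 7.25 TCP [0.4929 0.1233 0.1782] [ 1.800e+02  4.000e-02 -1.786e+02] jig [-172.  -115.5] F [ 0.   0.6 -0.2] w 0.0237
[328. 274.] [ -54.2 -102.9] [90.4 29.1] 7.6
[374. 252.] [-84.2 -42.5] [68.4 29.3] 20.4
[598. 242.] [-101.7  242.9] [132.1  73. ] 61.9
[138. 169.] [-189.5 -316.7] [49.5 91.1] 73.0
[239. 157.] [-202.3 -199.5] [89.  90.5] 3.1
```

View pics/w4c.png

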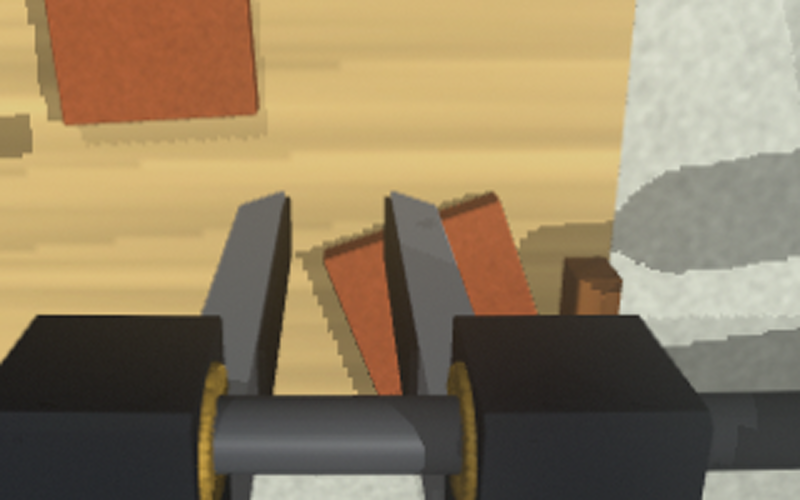

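The view shows the left square turned about 20°, with its near edge from about (311,255) to (379,231) in full-frame pixels. The +y finger missed the near corner because the opening was too wide. I'll measure the tile's pose and push again with a narrower spread.

```bash
python3 -c "
from h import *
np.set_printoptions(precision=1,suppress=True)
s,c=pickle.load(open('w4.pkl','rb'))
P=jig(cast(c,[(311.2,254.8),(378.8,231.2),(394,276),(331,305)],.026,T_of(s)));print(P, np.linalg.norm(P[1]-P[0]), np.degrees(np.arctan2(*(P[1]-P[0])[::-1]))-90)
n=P[1]-P[0];n/=np.linalg.norm(n);print('center',(P[0]+P[1])/2+45*np.array([n[1],-n[0]]))
print(jig(cast(c,[(405,256)],.012,T_of(s))),jig(cast(c,[(405,270)],.038,T_of(s))))
"
```

```text
[[ -85.1 -120.1]
 [-115.7  -39.6]
 [ -55.7  -17.1]
 [ -14.2  -95. ]] 86.02378016511246 20.787044444453613
center [-58.3 -63.9]
[[-76.1  -1. ]] [[-70.7  -8. ]]
```

Request:
jog_arm(
  deltas=[
    [[-20, 30, 40], 0, -0.23],
    [[-17, 22.5, 40], 0, -0.23],
    [[0, 0, 50], 0, -0.23],
    [[0, 0, 31], 0, -0.23],
    [[0, 0, 0], 0, -0.23],
    [[-8, 0, 0], 0, -0.23],
    [[-6, 0, 0], 0, -0.23],
    [[-6, 0, 0], 0, -0.23],
    [[-6, 0, 0], 0, -0.23],
    [[-4, 0, 0], 0, -0.23],
    [[0, 0, 0], 0, -0.23],
  ],
)

```text
time_s: 8.68
position: [0.5596, 0.1772, 0.0177]
eef_rot: [-180.0, 0.1, -178.6]
wrist_force: [-0.2, -0.0, -0.5]
gripper_width: 0.0364
finger_force: 0.0
```

Request:
jog_arm(
  deltas=[
    [[-2, 0, 0], 0, -0.23],
    [[-2, 0, 0], 0, -0.23],
    [[-1, 0, 0], 0, -0.23],
    [[0, 0, 0], 0, -0.23],
  ],
)

```text
time_s: 9.18
position: [0.5609, 0.1774, 0.017]
eef_rot: [-180.0, -0.4, -178.6]
wrist_force: [-9.6, -0.5, 6.4]
gripper_width: 0.0361
finger_force: 4.7
```

Request:
jog_arm(
  deltas=[
    [[20, 0, 0], 0, -0.23],
    [[0, 0, -30], 0, -1],
    [[10, -40, -40], 0, -1],
    [[10, -40, -45], 0, -1],
    [[0, -40, -45], 0, -1],
    [[0, 0, 0], 0, -1],
    [[0, 0, 0], 0, -1],
  ],
)

```text
time_s: 10.05
position: [0.5264, 0.0566, 0.1769]
eef_rot: [180.0, -0.0, -178.6]
wrist_force: [-0.4, -0.6, 0.1]
gripper_width: 0.0004
finger_force: 0.0
```

```bash
python3 -c "
from h import *
s,c=look('w5')
cv2.imwrite('pics/w5c.png',cv2.resize(c['frame'][130:330,250:570],None,fx=2.5,fy=2.5,interpolation=cv2.INTER_CUBIC))"
```

```text
t 10.05 TCP [0.5264 0.0566 0.1769] [ 1.7999e+02 -2.0000e-02 -1.7862e+02] jig [-140.1 -183. ] F [-0.4 -0.6  0.1] w 0.0004
[622. 282.] [-11.7 225.1] [90.2 35.1] 61.0
[ 90. 272.] [ -26.5 -465.9] [22.5 91.2] 85.8
[403. 254.] [-47.6 -77. ] [94.2 91.9] -0.2
[630. 209.] [-105.8  197.7] [68.3 31.4] 17.1
[192. 140.] [-188.7 -317.8] [47.1 89.7] 73.1
[299. 127.] [-202.1 -200. ] [89.1 89.5] 3.0
```

View pics/w5c.png

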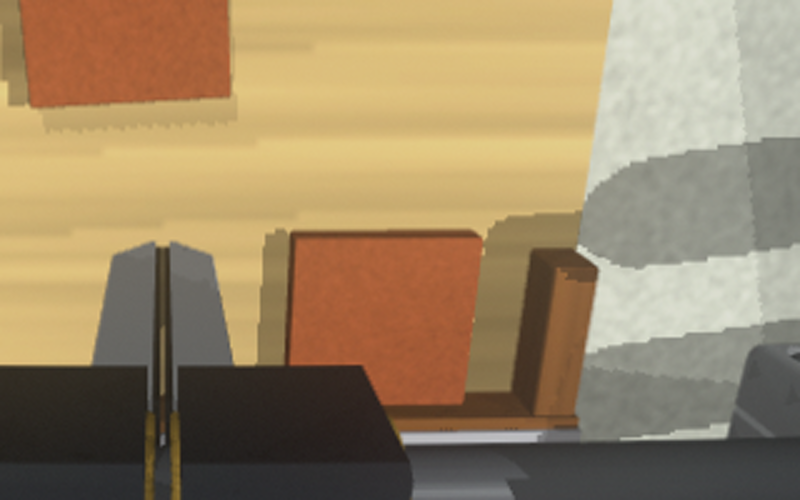

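The view shows the tile now square against the fence, its top at full-frame (403,254), with about 30 mm of gap to the stop at (475,240). Next I'll push it along the fence to the stop.

Request:
jog_arm(
  deltas=[
    [[-45, 18, 30], 0, -1],
    [[-47, 17, 30], 0, -1],
    [[0, 0, 50], 0, -1],
    [[0, 0, 49], 0, -1],
    [[0, 0, 0], 0, -1],
    [[0, 10, 0], 0, -1],
    [[0, 10, 0], 0, -1],
    [[0, 10, 0], 0, -1],
    [[0, 6, 0], 0, -1],
    [[0, 3, 0], 0, -1],
    [[0, 0, 0], 0, -1],
  ],
)

```text
time_s: 11.48
position: [0.6169, 0.1331, 0.0186]
eef_rot: [180.0, 0.0, -178.6]
wrist_force: [0.3, -0.0, -0.4]
gripper_width: 0.0008
finger_force: 0.1
```

Request:
jog_arm(
  deltas=[
    [[0, 2, 0], 0, -1],
    [[0, 2, 0], 0, -1],
    [[0, 0, 0], 0, -1],
  ],
)

```text
time_s: 11.85
position: [0.6168, 0.1369, 0.0185]
eef_rot: [180.0, 0.0, -178.6]
wrist_force: [0.9, -1.4, 1.1]
gripper_width: 0.0005
finger_force: 0.6
```

Request:
jog_arm(
  deltas=[
    [[0, 2, 0], 0, -1],
    [[0, 1, 0], 0, -1],
    [[0, 0, 0], 0, -1],
  ],
)

```text
time_s: 12.22
position: [0.6167, 0.1398, 0.0185]
eef_rot: [-180.0, 0.0, -178.6]
wrist_force: [-0.4, -1.0, -0.0]
gripper_width: 0.0004
finger_force: 1.0
```

Request:
jog_arm(
  deltas=[
    [[0, 2, 0], 0, -1],
    [[0, 1, 0], 0, -1],
    [[0, 0, 0], 0, -1],
  ],
)

```text
time_s: 12.6
position: [0.6168, 0.1403, 0.0186]
eef_rot: [-179.7, -0.0, -178.5]
wrist_force: [-1.4, -10.8, 2.4]
gripper_width: -0.0003
finger_force: 4.5
```

Request:
jog_arm(
  deltas=[
    [[0, -10, 0], 0, -1],
    [[0, -2, -50], 0, -1],
    [[42, -40.5, -20], 0, -0.79],
    [[42, -40.5, 0], 0, -0.79],
    [[42, -40.5, 0], 0, -0.79],
    [[42, -40.5, 0], 0, -0.79],
    [[42, -40, 0], 0, -0.79],
    [[0, 0, 0], 0, -0.79],
    [[0, 0, 0], 0, -0.79],
  ],
)

```text
time_s: 13.72
position: [0.4124, -0.0761, 0.0888]
eef_rot: [180.0, 0.1, -178.6]
wrist_force: [0.4, 0.1, -0.1]
gripper_width: 0.0103
finger_force: 0.0
```

```bash
python3 -c "
from h import *
s,c=look('w6')
cv2.imwrite('pics/w6c.png',c['frame'])"
```

```text
t 13.725 TCP [ 0.4124 -0.0761  0.0888] [ 1.7998e+02  7.0000e-02 -1.7863e+02] jig [-257.3 -313. ] F [ 0.4  0.1 -0.1] w 0.0103
[314. 270.] [-199.9 -313. ] [78.6 19.7] -0.7
[441. 257.] [-203.7 -201.4] [92.7 92.3] 3.0
```

View pics/w6c.png

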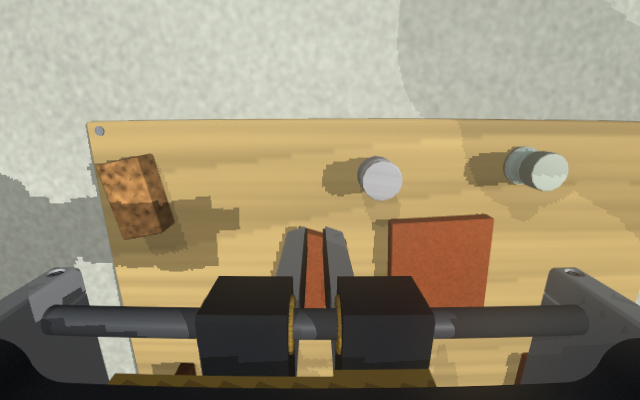

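The fingers sit at (316,235), just behind the half tile, which is partly hidden between them. The glue jar at (380,180) and cork block at (135,195) are clear.

Request:
jog_arm(
  deltas=[
    [[0, 0, 40], 0, -0.79],
    [[0, 0, 31], 0, -0.79],
    [[0, 0, 0], 0, -0.79],
    [[0, 0, 0], 0, -0.79],
    [[-8, 0, 0], 0, -0.79],
    [[-8, 0, 0], 0, -0.79],
    [[-8, 0, 0], 0, -0.79],
    [[-8, 0, 0], 0, -0.79],
    [[-10, 0, 0], 0, -0.79],
    [[-10, 0, 0], 0, -0.79],
    [[-10, 0, 0], 0, -0.79],
    [[-10, 0, 0], 0, -0.79],
  ],
)

```text
time_s: 15.28
position: [0.4845, -0.0745, 0.0174]
eef_rot: [180.0, -0.0, -178.6]
wrist_force: [-0.6, -0.5, 0.3]
gripper_width: 0.0099
finger_force: 0.4
```

Request:
jog_arm(
  deltas=[
    [[-10, 0, 0], 0, -0.79],
    [[-10, 0, 0], 0, -0.79],
    [[-10, 0, 0], 0, -0.79],
    [[-10, 0, 0], 0, -0.79],
    [[-10, 0, 0], 0, -0.79],
    [[-10, 0, 0], 0, -0.79],
    [[-10, 0, 0], 0, -0.79],
    [[-6, 0, 0], 0, -0.79],
    [[-3, 0, 0], 0, -0.79],
    [[0, 0, 0], 0, -0.79],
  ],
)

```text
time_s: 16.52
position: [0.563, -0.0726, 0.0175]
eef_rot: [-180.0, 0.0, -178.6]
wrist_force: [0.2, -0.3, 0.2]
gripper_width: 0.0098
finger_force: 0.0
```

Request:
jog_arm(
  deltas=[
    [[-2, 0, 0], 0, -0.79],
    [[-2, 0, 0], 0, -0.79],
    [[0, 0, 0], 0, -0.79],
  ],
)

```text
time_s: 16.9
position: [0.567, -0.0725, 0.0175]
eef_rot: [-180.0, 0.0, -178.6]
wrist_force: [0.4, -0.0, 0.5]
gripper_width: 0.0098
finger_force: 0.0
```

Request:
jog_arm(
  deltas=[
    [[-2, 0, 0], 0, -0.79],
    [[-1, 0, 0], 0, -0.79],
    [[0, 0, 0], 0, -0.79],
  ],
)

```text
time_s: 17.27
position: [0.5679, -0.0724, 0.0172]
eef_rot: [180.0, -0.3, -178.6]
wrist_force: [-7.5, -0.2, 5.6]
gripper_width: 0.0102
finger_force: 3.8
```

Request:
jog_arm(
  deltas=[
    [[-1, 0, 0], 0, -0.79],
    [[-1, 0, 0], 0, -0.79],
    [[0, 0, 0], 0, -0.79],
  ],
)

```text
time_s: 17.65
position: [0.5679, -0.0722, 0.0168]
eef_rot: [179.9, -0.6, -178.5]
wrist_force: [-13.7, -0.9, 9.4]
gripper_width: 0.0104
finger_force: 6.9
```

Request:
jog_arm(
  deltas=[
    [[20, 0, 0], 0, -0.79],
    [[10, -10, -50], 0, -1],
    [[5, -40, -45], 0, -1],
    [[0, -40, -45], 0, -1],
    [[0, 0, -20], 0, -1],
    [[0, 0, 0], 0, -1],
    [[0, 0, 0], 0, -1],
  ],
)

```text
time_s: 18.52
position: [0.5381, -0.1617, 0.1753]
eef_rot: [179.9, -0.2, -178.5]
wrist_force: [-0.4, 0.1, 0.3]
gripper_width: 0.0003
finger_force: 0.0
```

```bash
python3 -c "
from h import *
s,c=look('w7')"
```

```text
t 18.525 TCP [ 0.5381 -0.1617  0.1753] [ 1.7989e+02 -1.7000e-01 -1.7853e+02] jig [-133.8 -401.5] F [-0.4  0.1  0.3] w 0.0003
[395. 253.] [ -46.7 -307. ] [90.9 46.3] 0.5
[598. 247.] [-47.8 -48.7] [94.  96.3] -1.1
[500. 123.] [-201.6 -200. ] [89.1 89.7] 3.2
```

Request:
jog_arm(
  deltas=[
    [[-43, 25, 30], 0, -1],
    [[-44, 26, 30], 0, -1],
    [[0, 0, 50], 0, -1],
    [[0, 0, 47], 0, -1],
    [[0, 0, 0], 0, -1],
    [[0, 8, 0], 0, -1],
    [[0, 12, 0], 0, -1],
    [[0, 12, 0], 0, -1],
    [[0, 12, 0], 0, -1],
    [[0, 12, 0], 0, -1],
    [[0, 12, 0], 0, -1],
    [[0, 12, 0], 0, -1],
  ],
)

```text
time_s: 20.08
position: [0.623, -0.0298, 0.021]
eef_rot: [-179.9, 0.0, -178.6]
wrist_force: [-1.6, -4.6, 4.2]
gripper_width: 0.0002
finger_force: 3.0
```

Request:
jog_arm(
  deltas=[
    [[0, 12, 0], 0, -1],
    [[0, 12, 0], 0, -1],
    [[0, 12, 0], 0, -1],
    [[0, 12, 0], 0, -1],
    [[0, 12, 0], 0, -1],
    [[0, 12, 0], 0, -1],
    [[0, 12, 0], 0, -1],
    [[0, 12, 0], 0, -1],
    [[0, 12, 0], 0, -1],
    [[0, 6, 0], 0, -1],
    [[0, 0, 0], 0, -1],
  ],
)

```text
time_s: 21.45
position: [0.6198, 0.0848, 0.0209]
eef_rot: [180.0, -0.0, -178.6]
wrist_force: [-2.3, -1.7, 5.7]
gripper_width: 0.0005
finger_force: 2.9
```

Run:
```python
from h import *
from cell import vision
s,c=look('w8')
v=[]
for n in ("side","scene"):
    k=vision.capture(n)
    f=k["frame"]; b=f[140:230,250:390] if n=="side" else f[180:270,290:430]
    v.append(cv2.resize(b,(400,257),interpolation=cv2.INTER_CUBIC))
cv2.imwrite('pics/w8c.png',np.hstack(v))
```

```text
t 21.45 TCP [0.6198 0.0848 0.0209] [ 1.7998e+02 -3.0000e-02 -1.7857e+02] jig [ -46.  -157.1] F [-2.3 -1.7  5.7] w 0.0005
[495. 239.] [-45.9 -43. ] [ 96.1 105.5] 0.2
[365. 218.] [ -57.6 -127.4] [72.2 44.9] 0.2
[236.  27.] [-168.3 -198.5] [27.7 90.5] -0.8
```

View pics/w8c.png

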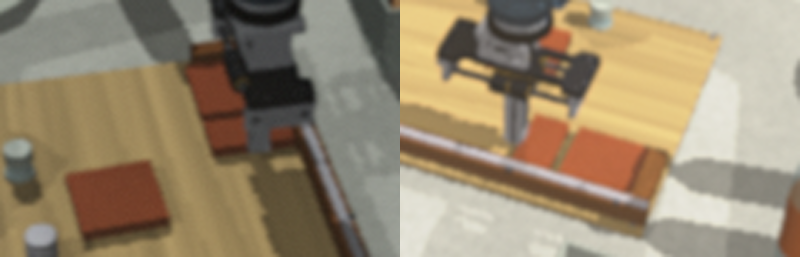

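The views show the half tile against the fence, parallel to the left square with a gap of about 10 mm, and the finger behind it. I'll close the gap slowly.

Request:
jog_arm(
  deltas=[
    [[0, 3, 0], 0, -1],
    [[0, 3, 0], 0, -1],
    [[0, 2, 0], 0, -1],
    [[0, 0, 0], 0, -1],
  ],
)

```text
time_s: 22.1
position: [0.6196, 0.092, 0.0209]
eef_rot: [-180.0, -0.0, -178.6]
wrist_force: [-2.8, -4.8, 5.9]
gripper_width: 0.0008
finger_force: 3.8
```

Request:
jog_arm(
  deltas=[
    [[0, 2, 0], 0, -1],
    [[0, 1, 0], 0, -1],
    [[0, 0, 0], 0, -1],
  ],
)

```text
time_s: 22.48
position: [0.6195, 0.0948, 0.0209]
eef_rot: [-180.0, -0.0, -178.6]
wrist_force: [-3.2, -5.3, 7.3]
gripper_width: 0.0007
finger_force: 4.0
```

Request:
jog_arm(
  deltas=[
    [[0, 1, 0], 0, -1],
    [[0, 1, 0], 0, -1],
    [[0, 1, 0], 0, -1],
    [[0, 0, 0], 0, -1],
  ],
)

```text
time_s: 22.98
position: [0.6194, 0.0977, 0.0209]
eef_rot: [-179.9, -0.0, -178.6]
wrist_force: [-3.2, -5.2, 6.8]
gripper_width: 0.0003
finger_force: 4.2
```

Request:
jog_arm(
  deltas=[
    [[0, -10, 0], 0, -1],
    [[0, -10, -40], 0, -1],
    [[30, -40, -40], 0, -1],
    [[40, -30, -40], 0, -1],
    [[0, 0, -40], 0, -1],
    [[0, 0, 0], 0, -1],
    [[0, 0, 0], 0, -1],
  ],
)

```text
time_s: 23.85
position: [0.553, 0.0084, 0.1772]
eef_rot: [179.9, -0.1, -178.6]
wrist_force: [-0.5, -0.2, -0.3]
gripper_width: 0.0005
finger_force: 0.0
```

```bash
python3 -c "
from h import *
s,c=look('w9')
cv2.imwrite('pics/w9c.png',cv2.resize(c['frame'][130:330,250:570],None,fx=2.5,fy=2.5,interpolation=cv2.INTER_CUBIC))"
```

```text
t 23.85 TCP [0.553  0.0084 0.1772] [ 1.7994e+02 -9.0000e-02 -1.7859e+02] jig [-114.7 -231.9] F [-0.5 -0.2 -0.3] w 0.0005
[636. 271.] [  0.5 184.5] [49.9 14. ] 18.2
[128. 263.] [ -16.4 -464.5] [ 39.5 117.7] 80.4
[454. 244.] [-44.8 -66.4] [ 98.  146.1] -0.1
[345. 103.] [-201.9 -200.4] [89.1 88.6] 3.2
```

View pics/w9c.png

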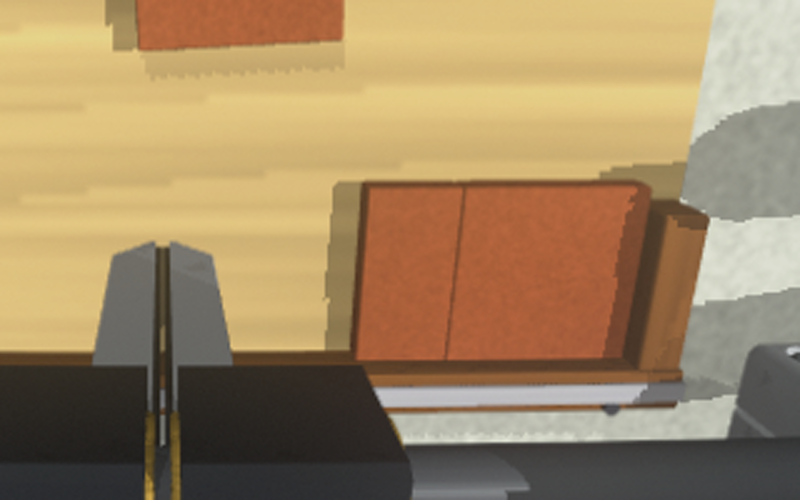

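The crop shows the half tile tight and flush against the left square, with the seam at crop (460,270) and both near edges level at row 183. Next is the remaining square, at jig (-202,-200).

Request:
jog_arm(
  deltas=[
    [[50, 12, 15], 0, 0.06],
    [[50, 12, 15], 0, 0.06],
    [[49, 11, 15], 0, 0.06],
    [[0, 0, 40], 0, 0.06],
    [[0, 0, 30], 0, 0.06],
    [[0, 0, 0], 0, 0.06],
    [[0, 0, 0], 0, 0.06],
  ],
)

```text
time_s: 24.78
position: [0.404, 0.0393, 0.0638]
eef_rot: [180.0, -0.0, -178.6]
wrist_force: [-0.3, -0.4, 0.7]
gripper_width: 0.0498
finger_force: 0.0
```

```bash
python3 -c "
from h import *
s,c=look('w10')"
```

```text
t 24.775 TCP [0.404  0.0393 0.0638] [ 1.7999e+02 -2.0000e-02 -1.7858e+02] jig [-262.9 -197.3] F [-0.3 -0.4  0.7] w 0.0498
[314. 273.] [-217.4 -199.4] [68.5 88.4] 1.3
```

Request:
jog_arm(
  deltas=[
    [[1.5, 0, 24], 0, 0.06],
    [[0, 0, 23], 0, 0.06],
    [[0, 0, 0], 0, 0.06],
    [[0, 0, 0], 0, 0.06],
    [[-8, 0, 0], 0, 0.06],
    [[-10, 0, 0], 0, 0.06],
    [[-10, 0, 0], 0, 0.06],
    [[-10, 0, 0], 0, 0.06],
    [[-10, 0, 0], 0, 0.06],
    [[-10, 0, 0], 0, 0.06],
    [[-10, 0, 0], 0, 0.06],
    [[-10, 0, 0], 0, 0.06],
  ],
)

```text
time_s: 26.32
position: [0.4808, 0.0411, 0.0164]
eef_rot: [180.0, -0.0, -178.6]
wrist_force: [-2.0, 0.8, 0.9]
gripper_width: 0.0498
finger_force: 0.7
```

Request:
jog_arm(
  deltas=[
    [[-10, 0, 0], 0, 0.06],
    [[-10, 0, 0], 0, 0.06],
    [[-10, 0, 0], 0, 0.06],
    [[-10, 0, 0], 0, 0.06],
    [[-10, 0, 0], 0, 0.06],
    [[-10, 0, 0], 0, 0.06],
    [[-10, 0, 0], 0, 0.06],
    [[-8, 0, 0], 0, 0.06],
    [[-3, 0, 0], 0, 0.06],
    [[-1, 0, 0], 0, 0.06],
    [[0, 0, 0], 0, 0.06],
  ],
)

```text
time_s: 27.7
position: [0.5622, 0.0431, 0.0165]
eef_rot: [-180.0, 0.0, -178.6]
wrist_force: [-0.3, -0.6, -0.2]
gripper_width: 0.0498
finger_force: 0.1
```

Request:
jog_arm(
  deltas=[
    [[-2, 0, 0], 0, 0.06],
    [[-2, 0, 0], 0, 0.06],
    [[-1, 0, 0], 0, 0.06],
    [[-1, 0, 0], 0, 0.06],
    [[0, 0, 0], 0, 0.06],
  ],
)

```text
time_s: 28.32
position: [0.5646, 0.0433, 0.0159]
eef_rot: [180.0, -0.5, -178.6]
wrist_force: [-12.2, -1.3, 9.5]
gripper_width: 0.0504
finger_force: 6.0
```

Request:
jog_arm(
  deltas=[
    [[20, 0, 0], 0, 0.06],
    [[10, -5, -50], 0, -1],
    [[5, -40, -45], 0, -1],
    [[0, -40, -45], 0, -1],
    [[0, -25, -20], 0, -1],
    [[0, 0, 0], 0, -1],
    [[0, 0, 0], 0, -1],
  ],
)

```text
time_s: 29.2
position: [0.5353, -0.0667, 0.1753]
eef_rot: [179.9, -0.1, -178.6]
wrist_force: [-0.4, -0.1, -0.5]
gripper_width: 0.0005
finger_force: 0.0
```

```bash
python3 -c "
from h import *
s,c=look('w11')"
```

```text
t 29.2 TCP [ 0.5353 -0.0667  0.1753] [ 1.7994e+02 -8.0000e-02 -1.7858e+02] jig [-134.2 -306.5] F [-0.4 -0.1 -0.5] w 0.0005
[191. 281.] [ -17.1 -463.6] [33.5 79.1] 87.4
[402. 251.] [ -47.4 -202.8] [94.4 92.1] -0.2
[507. 256.] [-45.1 -71. ] [100.3 142.5] -0.3
```

Request:
jog_arm(
  deltas=[
    [[-43, 18, 30], 0, -1],
    [[-44, 18, 30], 0, -1],
    [[0, 0, 40], 0, -1],
    [[0, 0, 40], 0, -1],
    [[0, 0, 19], 0, -1],
    [[0, 0, 0], 0, -1],
    [[0, 0, 0], 0, -1],
  ],
)

```text
time_s: 30.12
position: [0.6229, -0.0294, 0.0188]
eef_rot: [-180.0, 0.1, -178.6]
wrist_force: [-0.1, -0.2, 0.0]
gripper_width: 0.0004
finger_force: 0.0
```

Request:
jog_arm(
  deltas=[
    [[0, 6, 0], 0, -1],
    [[0, 6, 0], 0, -1],
    [[0, 6, 0], 0, -1],
    [[0, 6, 0], 0, -1],
    [[0, 0, 0], 0, -1],
  ],
)

```text
time_s: 30.75
position: [0.6218, -0.0049, 0.0181]
eef_rot: [180.0, 0.1, -178.6]
wrist_force: [0.1, -0.9, 2.7]
gripper_width: 0.0005
finger_force: 0.9
```

Request:
jog_arm(
  deltas=[
    [[0, 4, 0], 0, -1],
    [[0, 3, 0], 0, -1],
    [[0, 2, 0], 0, -1],
    [[0, 0, 0], 0, -1],
  ],
)

```text
time_s: 31.25
position: [0.6215, 0.0036, 0.0179]
eef_rot: [-180.0, 0.0, -178.6]
wrist_force: [0.5, -1.9, 6.3]
gripper_width: 0.0003
finger_force: 2.6
```

Request:
jog_arm(
  deltas=[
    [[0, 2, 0], 0, -1],
    [[0, 1, 0], 0, -1],
    [[0, 0, 0], 0, -1],
  ],
)

```text
time_s: 31.62
position: [0.6215, 0.0048, 0.018]
eef_rot: [-179.8, 0.0, -178.6]
wrist_force: [-0.3, -8.3, 5.8]
gripper_width: 0.0003
finger_force: 4.7
```

Request:
jog_arm(
  deltas=[
    [[0, 1, 0], 0, -1],
    [[0, 1, 0], 0, -1],
    [[0, 0, 0], 0, -1],
  ],
)

```text
time_s: 32.0
position: [0.6215, 0.0049, 0.018]
eef_rot: [-179.6, 0.0, -178.5]
wrist_force: [-1.0, -14.1, 4.6]
gripper_width: 0.0005
finger_force: 6.7
```

Request:
jog_arm(
  deltas=[
    [[0, -12, 0], 0, -1],
    [[0, 0, -45], 0, -1],
    [[30, -30, -45], 0, -1],
    [[40, -20, -45], 0, -1],
    [[20, 0, -30], 0, -1],
    [[0, 0, 0], 0, -1],
    [[0, 0, 0], 0, -1],
  ],
)

```text
time_s: 32.88
position: [0.5326, -0.0547, 0.18]
eef_rot: [179.9, -0.1, -178.6]
wrist_force: [0.1, 0.6, 0.0]
gripper_width: 0.0002
finger_force: 0.0
```

Run:
```python
from h import *
s,c=look('w12')
T=T_of(s); f=c["frame"]
hsv=cv2.cvtColor(f,cv2.COLOR_BGR2HSV)
m=cv2.inRange(hsv,(0,110,60),(12,255,255))
k=max(cv2.findContours(m,cv2.RETR_EXTERNAL,cv2.CHAIN_APPROX_NONE)[0],key=cv2.contourArea)[:,0]
# near-edge profile: topmost row at columns -> deviations from a line
cols=np.arange(k[:,0].min()+4,k[:,0].max()-3,6); rows=[k[k[:,0]==x,1].min() for x in cols]
P=jig(cast(c,np.c_[cols,rows],.026,T)); q=np.polyfit(P[:,1],P[:,0],1)
print(np.c_[P[:,1],P[:,0]].round(1).tolist()); print("slope deg",np.degrees(q[0]))
```

```text
t 32.875 TCP [ 0.5326 -0.0547  0.18  ] [ 1.7991e+02 -1.4000e-01 -1.7858e+02] jig [-136.6 -294.4] F [0.1 0.6 0. ] w 0.0002
[181. 278.] [ -18.2 -466.6] [85.2 32.3] 2.2
[465. 258.] [ -45.7 -112.5] [ 98.8 232.5] -0.4
[[-226.6, -91.8], [-219.5, -91.8], [-212.5, -94.3], [-205.4, -94.2], [-198.3, -94.2], [-191.1, -94.2], [-184.0, -94.2], [-176.8, -94.1], [-169.6, -94.1], [-162.4, -94.1], [-155.2, -94.0], [-148.0, -94.0], [-140.7, -94.0], [-133.5, -93.9], [-126.2, -93.9], [-118.9, -93.9], [-111.6, -93.8], [-104.3, -93.8], [-96.9, -93.8], [-89.5, -93.7], [-82.1, -93.7], [-74.7, -93.6], [-67.3, -93.6], [-60.0, -94.8], [-52.5, -94.8], [-45.0, -94.7], [-37.4, -94.7], [-29.9, -94.6], [-22.2, -94.6], [-14.6, -94.5]]
slope deg -0.3207693778304122
```

The row's near edge is straight, level and 225 mm long to within the measuring error. I'll press it once more against the fence, both squares first and then the half tile, before closing the clamp.

Request:
jog_arm(
  deltas=[
    [[0, 50, 20], 0, 0.9],
    [[0, 50, 20], 0, 0.9],
    [[0, 50, 20], 0, 0.9],
    [[0, 32, 30], 0, 0.9],
    [[16, 0, 36], 0, 0.9],
    [[0, 0, 36], 0, 0.9],
    [[0, 0, 0], 0, 0.9],
    [[-16, 0, 0], 0, 0.9],
    [[-8, 0, 0], 0, 0.9],
    [[-4, 0, 0], 0, 0.9],
    [[0, 0, 0], 0, 0.9],
  ],
)

```text
time_s: 34.3
position: [0.5409, 0.1269, 0.0201]
eef_rot: [180.0, 0.0, -178.6]
wrist_force: [-0.2, -0.6, -0.1]
gripper_width: 0.0894
finger_force: 0.0
```

Request:
jog_arm(
  deltas=[
    [[-2, 0, 0], 0, 0.9],
    [[-2, 0, 0], 0, 0.9],
    [[0, 0, 0], 0, 0.9],
  ],
)

```text
time_s: 34.67
position: [0.5447, 0.127, 0.0199]
eef_rot: [-180.0, 0.0, -178.6]
wrist_force: [-0.2, 0.2, 0.3]
gripper_width: 0.0898
finger_force: 0.0
```

Request:
jog_arm(
  deltas=[
    [[-8, 0, 1], 0, 0.9],
    [[-6, 0, 0], 0, 0.9],
    [[-3, 0, 0], 0, 0.9],
    [[-1, 0, 0], 0, 0.9],
    [[0, 0, 0], 0, 0.9],
  ],
)

```text
time_s: 35.3
position: [0.5622, 0.1274, 0.0186]
eef_rot: [-180.0, -0.1, -178.6]
wrist_force: [-2.0, -0.5, 0.8]
gripper_width: 0.0892
finger_force: 1.2
```

Request:
jog_arm(
  deltas=[
    [[-1, 0, 0], 0, 0.9],
    [[-1, 0, 0], 0, 0.9],
    [[0, 0, 0], 0, 0.9],
  ],
)

```text
time_s: 35.67
position: [0.5623, 0.1275, 0.0185]
eef_rot: [-180.0, -0.3, -178.5]
wrist_force: [-7.8, -1.2, 6.9]
gripper_width: 0.0894
finger_force: 4.3
```

Request:
jog_arm(
  deltas=[
    [[-1, 0, 0], 0, 0.9],
    [[15, 0, 0], 0, -0.8],
    [[0, 0, 0], 0, -0.8],
    [[0, 0, 0], 0, -0.8],
    [[0, 0, 0], 0, -0.8],
    [[0, 0, 0], 0, -0.8],
    [[-8, 0, 0], 0, -0.8],
    [[-4, 0, 0], 0, -0.8],
    [[-2, 0, 0], 0, -0.8],
    [[-1, 0, 0], 0, -0.8],
    [[0, 0, 0], 0, -0.8],
  ],
)

```text
time_s: 37.05
position: [0.5623, 0.1281, 0.0174]
eef_rot: [180.0, -0.5, -178.6]
wrist_force: [-7.8, 1.2, 3.0]
gripper_width: 0.0094
finger_force: 4.0
```

Request:
jog_arm(
  deltas=[
    [[20, 0, 0], 0, -0.8],
    [[10, -20, -50], 0, -1],
    [[0, -50, -30], 0, -1],
    [[0, -55, 0], 0, -1],
    [[0, -55, 0], 0, -1],
    [[0, -55, 0], 0, -1],
    [[0, -55, 0], 0, -1],
    [[0, -55, 0], 0, -1],
    [[0, -20, -20], 0, -1],
    [[0, 0, 0], 0, -1],
    [[0, 0, 0], 0, -1],
  ],
)

```text
time_s: 38.42
position: [0.5444, -0.2371, 0.1182]
eef_rot: [180.0, -0.0, -178.6]
wrist_force: [0.8, 0.1, 0.2]
gripper_width: 0.0005
finger_force: 0.0
```

Run:
```python
from h import *
s,c=look('w13')
T=T_of(s); hsv=cv2.cvtColor(c["frame"],cv2.COLOR_BGR2HSV)
# dark wooden jaw: coloured, dark
m=cv2.inRange(hsv,(0,60,20),(20,255,130))
for k in cv2.findContours(m,cv2.RETR_EXTERNAL,cv2.CHAIN_APPROX_NONE)[0]:
    if cv2.contourArea(k)<150: continue
    P=jig(cast(c,k[:,0],.047,T)); x,y,w,h=cv2.boundingRect(k)
    print((x,y,w,h),"jx",P[:,0].min().round(),P[:,0].max().round(),"jy",P[:,1].min().round(),P[:,1].max().round(), hsv[y+h//2,x+w//2])
```

```text
t 38.425 TCP [ 0.5444 -0.2371  0.1182] [ 1.7996e+02 -4.0000e-02 -1.7856e+02] jig [-129.2 -477.1] F [0.8 0.1 0.2] w 0.0005
[604. 259.] [ -66.4 -164.3] [139.5  69.3] 66.0
(363, 369, 53, 19) jx 50.0 75.0 jy -427.0 -369.0 [ 20 152  77]
(333, 241, 84, 74) jx -96.0 -18.0 jy -460.0 -378.0 [21 85 48]
(527, 231, 113, 76) jx -105.0 -25.0 jy -269.0 -169.0 [ 10 174 141]
(509, 12, 45, 37) jx -285.0 -259.0 jy -327.0 -290.0 [ 20 111 126]
(280, 0, 80, 86) jx -290.0 -229.0 jy -503.0 -442.0 [ 15 139 143]
```

Request:
jog_arm(
  deltas=[
    [[-45, -5, 0], 0, -1],
    [[-45, 0, 10], 0, -1],
    [[0, 0, 30], 0, -1],
    [[0, 0, 30], 0, -1],
    [[0, 0, 22], 0, -1],
    [[0, 0, 0], 0, -1],
    [[0, 0, 0], 0, -1],
  ],
)

```text
time_s: 39.35
position: [0.6355, -0.241, 0.028]
eef_rot: [-179.9, 0.1, -178.6]
wrist_force: [-0.1, 0.8, -0.8]
gripper_width: 0.0006
finger_force: 0.0
```

Request:
jog_arm(
  deltas=[
    [[0, 8, 0], 0, -1],
    [[0, 8, 0], 0, -1],
    [[0, 10, 0], 0, -1],
    [[0, 10, 0], 0, -1],
    [[0, 10, 0], 0, -1],
    [[0, 10, 0], 0, -1],
  ],
)

```text
time_s: 40.1
position: [0.6335, -0.1842, 0.027]
eef_rot: [-180.0, 0.0, -178.6]
wrist_force: [0.7, -2.1, 1.7]
gripper_width: 0.0006
finger_force: 1.2
```

Request:
jog_arm(
  deltas=[
    [[0, 12, 0], 0, -1],
    [[0, 12, 0], 0, -1],
    [[0, 12, 0], 0, -1],
    [[0, 12, 0], 0, -1],
    [[0, 12, 0], 0, -1],
    [[0, 12, 0], 0, -1],
    [[0, 12, 0], 0, -1],
    [[0, 12, 0], 0, -1],
    [[0, 12, 0], 0, -1],
    [[0, 12, 0], 0, -1],
    [[0, 12, 0], 0, -1],
    [[0, 12, 0], 0, -1],
  ],
)

```text
time_s: 41.6
position: [0.6295, -0.0401, 0.0267]
eef_rot: [180.0, -0.0, -178.6]
wrist_force: [-1.2, -2.7, 1.5]
gripper_width: 0.0003
finger_force: 1.2
```

Request:
jog_arm(
  deltas=[
    [[0, 10, 0], 0, -1],
    [[0, 6, 0], 0, -1],
    [[0, 4, 0], 0, -1],
    [[0, 2, 0], 0, -1],
    [[0, 2, 0], 0, -1],
    [[0, 0, 0], 0, -1],
  ],
)

```text
time_s: 42.35
position: [0.6293, -0.0168, 0.0268]
eef_rot: [180.0, 0.0, -178.6]
wrist_force: [-0.9, -0.2, 0.5]
gripper_width: 0.0001
finger_force: 0.4
```

Request:
jog_arm(
  deltas=[
    [[0, 2, 0], 0, -1],
    [[0, 2, 0], 0, -1],
    [[0, 1, 0], 0, -1],
    [[0, 1, 0], 0, -1],
    [[0, 0, 0], 0, -1],
  ],
)

```text
time_s: 42.98
position: [0.6293, -0.013, 0.0269]
eef_rot: [-179.8, 0.0, -178.6]
wrist_force: [0.1, -8.8, -2.8]
gripper_width: 0.0005
finger_force: 4.5
```

Request:
jog_arm(
  deltas=[
    [[0, 1, 0], 0, -1],
    [[0, 1, 0], 0, -1],
    [[0, 0, 0], 0, -1],
  ],
)

```text
time_s: 43.35
position: [0.6293, -0.013, 0.0269]
eef_rot: [-179.6, 0.0, -178.5]
wrist_force: [-0.8, -14.9, -2.4]
gripper_width: 0.0003
finger_force: 7.7
```

Request:
jog_arm(
  deltas=[
    [[0, -12, 0], 0, -1],
    [[0, -8, -45], 0, -1],
    [[40, -20, -45], 0, -1],
    [[40, 0, -45], 0, -1],
    [[20, 30, -50], 0, -1],
    [[0, 50, -30], 0, -1],
    [[0, 50, 0], 0, -1],
    [[0, 0, 0], 0, -1],
    [[0, 0, 0], 0, -1],
  ],
)

```text
time_s: 44.48
position: [0.5274, 0.0788, 0.241]
eef_rot: [180.0, -0.0, -178.6]
wrist_force: [0.3, 0.5, 0.3]
gripper_width: 0.0003
finger_force: 0.0
```

Run:
```python
from h import *
from cell import vision
s,c=look('w14')
T=T_of(s); f=c["frame"]
# profile along the fence at jx=-70 on tile tops (z=.026), sampled by projecting
M=np.linalg.inv(T@c["mount"])
def proj(jx,jy,z):
    a=np.array([np.cos(PSI),np.sin(PSI)]);b=np.array([-a[1],a[0]])
    w=C+jx/1000*a+jy/1000*b; p=M@np.array([*w,z,1]); u=np.array([p[0]/-p[2],-p[1]/-p[2]]); u=u*(1+c["k1"]*(u@u))
    return u[0]*c["fx"]+c["cx"],u[1]*c["fy"]+c["cy"]
for jx in(-80,-60):
    q=np.array([proj(jx,y,.026) for y in np.arange(-250,15,2.5)],np.float32)
    v=cv2.remap(f,q[None,:,0],q[None,:,1],cv2.INTER_LINEAR)[0]
    print(jx,v[:,2].tolist())
for p in [(-284.5,-259.6),(-294.3,-132.3)]: print(proj(*p,.046))
hsv=cv2.cvtColor(f,cv2.COLOR_BGR2HSV)
# other objects: compare fixed views with the first ones
for n in("scene","side"):
    o=pickle.load(open(n+"0.pkl","rb"))["frame"]; k=vision.capture(n)["frame"]
    m=(cv2.absdiff(o,k).max(2)>45).astype(np.uint8); m=cv2.morphologyEx(m,cv2.MORPH_OPEN,np.ones((3,3),np.uint8))
    print(n,[(cv2.boundingRect(q)) for q in cv2.findContours(m,cv2.RETR_EXTERNAL,cv2.CHAIN_APPROX_SIMPLE)[0] if cv2.contourArea(q)>15])
```

```text
t 44.475 TCP [0.5274 0.0788 0.241 ] [ 1.7998e+02 -2.0000e-02 -1.7857e+02] jig [-138.6 -160.9] F [0.3 0.5 0.3] w 0.0003
[181. 370.] [ 191.4 -383.8] [21.2 32. ] 1.4
[573. 262.] [ -8.9 237.1] [ 55.9 126.5] -0.0
[340. 237.] [ -47.  -113.4] [ 95.1 227.6] -0.1
[596. 197.] [-102.   233.2] [114.4  74.4] 79.0
-80 [144, 144, 113, 69, 70, 70, 71, 72, 78, 84, 162, 161, 162, 158, 163, 162, 164, 165, 159, 164, 165, 166, 165, 165, 166, 166, 166, 166, 168, 165, 163, 167, 167, 167, 167, 167, 167, 171, 168, 165, 167, 166, 163, 164, 163, 129, 157, 162, 163, 165, 163, 164, 163, 165, 167, 163, 161, 165, 164, 158, 162, 165, 161, 117, 160, 162, 162, 160, 162, 164, 163, 166, 163, 166, 165, 166, 165, 168, 166, 167, 167, 166, 170, 166, 164, 167, 168, 168, 168, 167, 167, 172, 171, 167, 168, 156, 132, 119, 118, 97, 80, 87, 89, 89, 89, 88]
-60 [140, 105, 94, 94, 92, 89, 88, 94, 74, 96, 144, 146, 161, 162, 164, 162, 160, 162, 163, 164, 162, 161, 163, 162, 162, 165, 155, 144, 129, 113, 103, 102, 102, 101, 75, 71, 71, 75, 108, 108, 108, 109, 118, 127, 144, 144, 156, 161, 163, 164, 159, 158, 160, 159, 160, 161, 164,
[... 941 characters left out ...]
 10), (466, 11, 10, 9), (459, 0, 22, 11), (409, 0, 23, 56), (385, 0, 22, 19)]
side [(104, 348, 4, 12), (379, 345, 27, 14), (181, 292, 200, 108), (26, 261, 104, 139), (354, 255, 33, 25), (335, 253, 31, 35), (383, 250, 13, 17), (286, 230, 35, 19), (155, 229, 19, 75), (273, 197, 37, 30), (361, 196, 12, 14), (170, 184, 100, 190), (61, 181, 17, 21), (268, 169, 36, 28), (317, 168, 47, 55), (221, 159, 9, 15), (54, 158, 11, 21), (232, 154, 24, 11), (125, 150, 17, 36), (233, 141, 6, 6), (0, 126, 44, 26), (305, 82, 22, 55), (293, 71, 7, 6), (302, 70, 21, 10), (209, 42, 5, 17), (282, 39, 8, 8), (189, 36, 13, 5), (83, 36, 59, 112), (215, 35, 69, 13), (290, 31, 37, 39), (211, 2, 93, 16), (54, 0, 43, 29)]
```

Run:
```python
from h import *
for n in("w1","w14"):
    s,c=pickle.load(open(n+".pkl","rb")); hsv=cv2.cvtColor(c["frame"],cv2.COLOR_BGR2HSV)
    m=cv2.inRange(hsv,(0,0,130),(180,60,255))
    for k in cv2.findContours(m,cv2.RETR_EXTERNAL,cv2.CHAIN_APPROX_NONE)[0]:
        if 80<cv2.contourArea(k)<1500:
            (x,y),r=cv2.minEnclosingCircle(k); print(n,round(x),round(y),round(r),jig(cast(c,(x,y),.046,T_of(s)))[0].round(1))
```

```text
w1 369 351 17 [209.4 -81. ]
w1 314 268 81 [   8.4 -194.3]
w1 477 270 36 [ 23.1 128.3]
w1 270 112 10 [-285.6 -260.4]
w1 344 106 10 [-292.9 -134.7]
w14 466 372 56 [177.3  80.6]
w14 314 358 18 [ 144.6 -163.1]
w14 398 275 34 [  0.8 -44.8]
w14 158 276 76 [   2.2 -383.2]
w14 231 54 17 [-285.1 -257.5]
w14 338 48 17 [-290.9 -134.6]
```

The pots haven't moved, the row is closed and the clamp is snug against it, so I'm handing in.

```bash
python3 -c "
from cell import manip
print(manip.finish_job())"
```

```text
the job is handed in; nothing more can be done
None
```

The job is handed in at about 44.5 s: the tiles form one closed row against the fence and stop (square, half, square), the clamp is snug against it, and the pots measure where they started; I saw no sign that the other objects moved, but did not measure them.

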